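# Shut the cutter guard's gate on its drop bar

### The arm

A 6-joint arm with a two-finger parallel gripper is mounted at the origin on a cart in front of the work surface, level with it; the furniture and walls round the work are solid. World frame = base frame: x ahead of the robot, y to its left, z up, the work surface at z = 0. Lengths are in m, angles in rad, forces in N, time in s.
With the tool pointing down it reaches from about 0.225 to 0.875 m from the base axis. Payload 3.4 kg.
Tool frame: the origin (TCP) lies midway between the tips of the shut fingers; the grasp point (between the pads) lies 19 mm behind it (bot.tcp_to_grasp is the distance from the TCP to the grasp point, in m); z points along the fingers, y is the line along which they close (so a half turn about z gives the same grasp; the last joint's range is limited). The gripper opens to 85 mm and grips with 20 to 120 N. Pads are 22 mm wide; open, the fingers measure 114 mm over their backs; the gripper's body (76 mm by 85 mm) begins 54 mm behind the grasp point. The pads swing forward as they close: fully open they stand 13 mm farther back than shut.
Start: joints at [-1.228, 0.276, 1.505, -0, 1.361, -0.121], TCP at [0.257, -0.514, 0.209] pointing down, gripper open.
Joint ranges: [-2.89, 2.89], [-0.75, 2.08], [0.22, 2.7], [-1.18, 4.32], [0.11, 2.71], [-2.7, 2.7]. Speed limits (rad/s): [2.57, 2.57, 3.14, 3.14, 3.14, 3.14].

### API

Orientations are given as a unit quaternion [w, x, y, z].
In Python, from plant import bot gives the robot as it stands.
- The arm moves only by the tool arm_command, never from a script. Its argument "targets" is a list of rows, each an object with "slide": the shift along the tool's x, y, z scaled (see below), a list of three; "rotation": the turn, a rotation vector about the tool's x, y, z scaled (see below), a list of three. In form: [{"slide": [tx, ty, tz], "rotation": [ax, ay, az]}, ...]. A call has 1 to 8 rows; each row shifts and turns the commanded pose from where the row before left it, along the tool's axes as they then stand; what a row does not reach is not made up. The controller multiplies each number of a shift by 30 mm and each number of a turn by 5 degrees. A row lasts 1/12 s, in which the tool goes at most 41.7 mm and 7.16 degrees, less where a joint would pass 70% of its speed; a pose out of reach is approached as far as the arm can. A call with a number of a shift or a turn outside -1 to 1 is refused whole. A call with a gripper value outside its range is refused whole. "fingers" is the opening, from -1 (shut) to 1 (fully open), set as the call begins (left out, the last holds). The fingers move at their own pace and stop on an object; "newtons" is the grip in N (left out, the last holds). Time passes only in rows, so rows that do not move let the fingers close. It gives the time, the measured TCP pose, the force, the opening and the grip force at its end, in the units of the state.
- bot.get_obs(): the state, without advancing time (a new reading comes with each control period).
- bot.camera(name): name is "scene" or "side" or "wrist"; returns the picture (400x640x3 uint8, blue, green, red); there is no depth.
- bot.calibration(name): a dict with "vertical_fov" (degrees; the focal length in pixels is half the picture's height over the tangent of half this angle, whatever the lens; pixels are square), "cx", "cy" (the principal point, pixels), "world_from_camera" (4x4, takes a point from camera to world coordinates). Camera axes: x right, y up, looking along -z (the intrinsics and any distortion apply to the point x, -y, -z); pixel columns grow to the right and rows downward; lengths in m; the calibration is good to about 2 mm. A picture is of the moment at which its call begins: read the wrist's pose just before it. calibration takes no time and is no camera call; for the wrist camera it gives the pose at the moment of the call.
- bot.finish_job(): hands the job in; it is judged then, once.
The state is a dict: "t": time; "qpos": joint angles; "qvel": joint speeds; "joint_efforts": joint torques, N m; "tcp_pos": TCP position; "orientation": TCP orientation; "force": force on the tool from outside, world axes, zero at the start; "moment": the same for the moment, N m; "width": finger opening in m; "gripper_force": force on a finger pad.
Only numpy, scipy, OpenCV 4.12 (cv2) and the standard library are available. Lean on these libraries where they do the work, as an engineer would, in place of code of your own. Each camera call takes 0.05 s, during which the arm holds its last target. There are 200 camera calls.

### The job

The cutter on the setting stand is done, and the stand's little barred guard gate is still parked wide open with its drop bar in the hold-back catch. Lift the bar by its wooden knob until it is clear of that catch, swing the gate shut, press it home gently against the springy rubber buffer on the latch post - do not slam or force it - and get the bar right down into the catch there before you let go, so that the gate stays shut. Leave the steel collar, the tape measure and the screwdriver around the stand where they are.

Things in the scene. Friction and masses are not known exactly. Their poses are not given: they have to be found in the camera images.
- guard: cutter setting stand, fixed: plywood board 360 x 270 x 12 mm (x by y), pen with cutter head at the far side. Origin: centre of the board's underside, on the bench. +x runs from the open front to the pen's back, +y along the shut gate from hinge to latch post, z up. Hinge axis at x 50, y -100 mm. Nothing on it stands higher than 142 mm
- gate (a joint): gate angle, rad; 0 square across the pen (nominally shut), about 1.2 parked open (start), range -0.12 to 1.30, opens anticlockwise from above. At angle t the gate points along (-sin t, cos t) of the stand's x, y and its front face looks to (-cos t, -sin t). Hinge friction about 1 N at the knob
- gate_hinge (a point): point on the gate's upright hinge axis, 105 mm above the bench, turning with the gate: its y axis points along the gate, -x out of the front face. The gate, a beech frame with steel rods, is 180 mm long, 20 mm thick (10 each side of the axis), and reaches from 22 to 130 mm above the bench
- bar (a joint): angle of the steel drop bar on its pivot, rad, positive lifted; range 0 (level, all the way down on its own rest, as it also lies in either catch) to 0.28 (end stop, knob 22 mm up). Catch lips stand 14 mm above the underside of the level bar: it passes over them above 0.09 (knob 7 mm up); 0.18 (14 mm) is ample. Falls by its weight: 2.5 to 4.5 N to lift at the knob
- bar_pivot (a point): bar's pivot, on the bar's middle plane, 18 mm in front of the gate's middle plane, 45 mm out from the hinge, 105 mm above the bench. The bar is 8 mm thick, 18 mm high; its end reaches 222 mm out from the hinge, 42 mm past the gate's edge; the catches take it at 190 to 212 mm
- bar_knob (a point): middle of the waist of the bar's turned wooden knob, which stands out level and square from the bar. Waist 22 mm diameter, 27 mm long between beads of 34 and 30 mm. 48 mm in front of the gate's middle plane, 125 mm out from the hinge, 80 mm from bar_pivot, 105 mm above the bench with the bar level. Pinched lightly from above (20 N, so it can roll) it moves bar and gate; turn the hand with the gate
- latch_post: wooden post behind the shut gate's free edge, fixed to the stand (origin 50 mm ahead of the stand's, same axes). It carries a steel strike: catch (ramp in front, lip, notch behind), rubber spring buffer, solid steel stop behind it. The strike is bolted in slots along x, set by hand up to 12 mm nearer or farther than nominal, which no reading tells
- buffer_nominal (a point): nominal tip of the strike's rubber spring buffer, 170 mm out from the hinge. Pressed in 4 to 8 mm (moment about the hinge 0.55 to 0.9 N m above free running) it lets the bar drop behind the lip, at gate angle -0.062 to 0.057 as the strike is set. Pressed in 11 mm (1.1 N m) the gate meets a solid stop. So press to about 1 N m (7 N at the knob, untwisted); over 1.5 is forcing it
- lip_nominal (a point): nominal top of the catch's lip on the latch post, 110 mm above the bench, middle of its back edge. The ramp falls 18 mm over 44 mm to the front. A bar left down rides up the ramp by itself as the gate is pushed in (3 to 4 N at the knob). Once let go, the buffer pushes the gate back till the bar bears on the lip; a bar let go only half down can bind there, so see it right down first
- hold_back: wooden post on the front of the board with a catch of the same shape but no buffer; the bar lies in it at the start with about 3 mm of play either way, its lip on the side of the way shut. Origin on the hinge axis at the board's underside; y axis points to the catch, 203 mm out
- collar2: loose steel spindle collar, 49 mm diameter, 30 mm high, on the front left corner of the board; origin: centre of its underside. Bystander
- tape_measure: loose pocket tape measure, 37 x 81 x 62 mm, on the bench left of the stand; origin: centre of its underside. Bystander
- screwdriver1: loose screwdriver with a blue handle, 166 x 24 x 24 mm, on the bench right of the stand; origin: under its middle. Bystander

How it is judged:
On the way, in this order (a step that is already met when the one before it is completed fails the run):
1. the bar is lifted clear of the hold-back catch while the gate still stands at it (value of joint bar above 0.1 rad and value of joint gate above 1.15 rad), for 0.1 s.
2. the gate has been swung away from the hold-back, towards the latch post (value of joint gate below 0.6 rad).
At the end, for the whole second after the job is handed in: The gate is shut (gate joint below 0.08 rad) with the bar lying down in the notch of the latch post's catch (bar joint below 0.015 rad), both at rest and staying so after being let go; the collar, tape measure and screwdriver lie within 15 mm of where they were (value of joint gate below 0.08 rad and value of joint bar below 0.015 rad and velocity of joint gate between -0.05 and 0.05 rad/s and velocity of joint bar between -0.05 and 0.05 rad/s and distance of each of collar2, tape_measure, screwdriver1 from where it was at the start of the episode below 0.015 m); the robot touches nothing.
It fails at once if the gate is slammed or forced: its closing stile presses on the latch post's buffer and stop with more than 10 N (about 13 N at the knob) (contact force between gate_c0 and latch_post above 10 N).
It fails at once if the bar, or anything else, bears on the latch post or its catch with more than 25 N (contact force between latch_post and anything else above 25 N).
It fails at once if the bar is forced against the hold-back catch with more than 25 N (contact force between hold_back and anything else above 25 N).
It fails at once if the collar, the tape measure or the screwdriver is moved by more than 15 mm (distance of any of collar2, tape_measure, screwdriver1 from where it was at the start of the episode above 0.015 m).
It also fails if it takes over 58 s, if anything falls off the work surface, if the arm or the gripper's body presses on something with over 40 N, if the wrist force passes 120 N, or if a joint passes its speed limit or range.

## Working session

There is one attempt and no reset: what is moved stays moved. The work goes in short steps, Python scripts to look and compute and a tool call to move; the robot and the scene stay as the last step left them, time stands still between calls to the robot, and variables do not carry over. Pictures are saved under pics/ and viewed, at most 10 in all, crops included, and the job is handed in when it is done.

Besides the shell and the picture viewer there is one more tool, called as name([rows], argument=value, ...), one row to a line, values as JSON. arm_command: Moves the arm, as the interface text tells. Its arguments: {"type":"object","properties":{"targets":{"type":"array","items":{"type":"object","properties":{"slide":{"type":"array","items":{"type":"number"}},"rotation":{"type":"array","items":{"type":"number"}}}}},"fingers":{"type":"number"},"newtons":{"type":"number"}},"required":["targets"]}

```bash
mkdir -p pics
python3 - <<'E'
from plant import bot
import cv2
print(bot.get_obs(), bot.tcp_to_grasp)
for n in("scene","side"):
    cv2.imwrite(f"pics/{n}0.png",bot.camera(n)); print(n,bot.calibration(n))
E
```

```text
{'t': 0.0, 'qpos': array([-1.22802430e+00,  2.76570622e-01,  1.50612803e+00,  3.88764221e-05,
        1.36067279e+00, -1.20994497e-01]), 'qvel': array([ 0.00121732,  0.00191844, -0.00060439, -0.00027087, -0.00143707,
       -0.00087054]), 'joint_efforts': array([-4.77238664e-04, -4.16777515e+01, -2.45800638e+01, -7.09961796e-05,
        1.12179236e-02,  1.00226924e-05]), 'tcp_pos': array([ 0.25703188, -0.5137316 ,  0.20805566]), 'orientation': array([-8.86035373e-04,  9.73235878e-01,  2.29806733e-01, -7.95315511e-05]), 'force': array([ 0.23239586, -0.0249092 , -0.63542366]), 'moment': array([ 0.00168999, -0.0129494 ,  0.00145545]), 'gripper_force': 0.0, 'width': 0.08555328297945405} 0.0187
scene {'vertical_fov': 46.75145187982837, 'cx': 313.90960887784985, 'cy': 207.5436077486382, 'world_from_camera': array([[-0.7003053 ,  0.54967752, -0.45544167,  0.13110026],
       [-0.71375791, -0.54906572,  0.43482925,  0.68049526],
       [-0.01105155,  0.62958832,  0.77685031,  0.74794262],
       [ 0.        ,  0.        ,  0.        ,  1.        ]])}
side {'vertical_fov': 46.65695384853323, 'cx': 320.07239209913394, 'cy': 199.9876498325356, 'world_from_camera': array([[-0.95358206,  0.16924686, -0.2490718 ,  0.27389007],
       [-0.30006296, -0.46436498,  0.8332631 ,  1.22267191],
       [ 0.02536695,  0.86932196,  0.49359482,  0.60812288],
       [ 0.        ,  0.        ,  0.        ,  1.        ]])}
```

View pics/scene0.png

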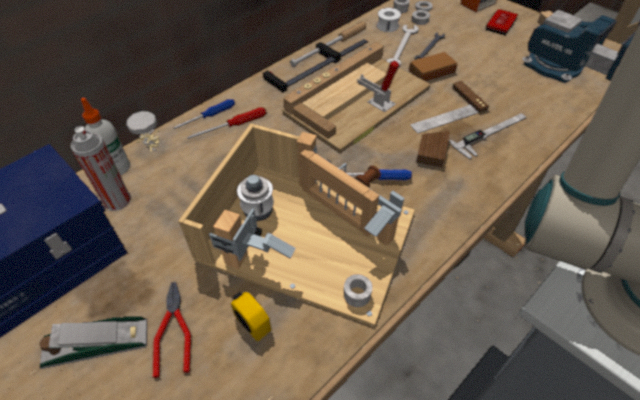

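View pics/side0.png

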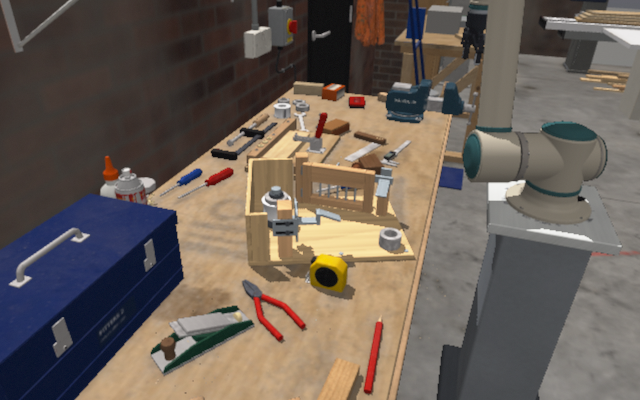

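The scene view shows the stand: collar near (358,290), gate parked open running from (307,150) to (385,230), knob near (370,174), front-left board corner near (377,325). I'll enlarge both views.

Run:
```python
import cv2
a=cv2.imread("pics/scene0.png")[120:330,175:435]; cv2.imwrite("pics/sc.png",cv2.resize(a,(780,600),interpolation=cv2.INTER_CUBIC)[:600])
a=cv2.imread("pics/side0.png")[145:285,235:425]; cv2.imwrite("pics/si.png",cv2.resize(a,None,fx=4,fy=4,interpolation=cv2.INTER_CUBIC))
```

```text
(no output)
```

View pics/sc.png

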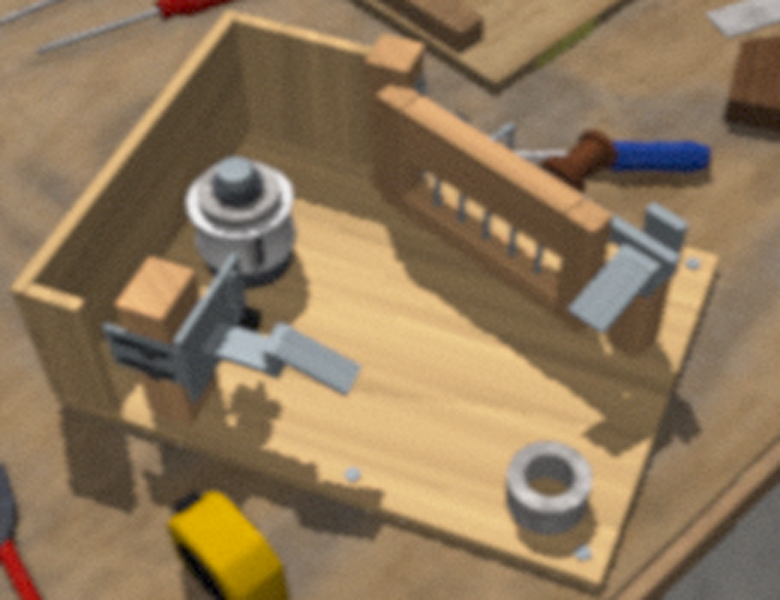

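View pics/si.png

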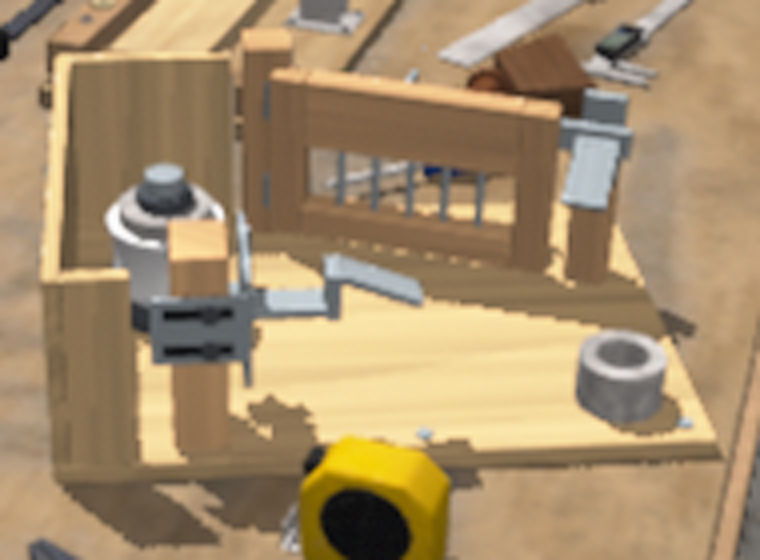

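Crops show: front-left board corner at crop (599,581) scene and (720,445) side; front-right at (716,258) scene; gate's free top end at (610,215) scene / (560,103) side; knob at (584,158) scene. I fit the stand's pose to these.

```bash
cat > h.py <<'E'
import numpy as np
from plant import bot
from scipy.optimize import least_squares
def proj(c,P):
    M=np.linalg.inv(c["world_from_camera"]); p=M[:3,:3]@P+M[:3,3]
    f=200/np.tan(np.radians(c["vertical_fov"]/2))
    return np.array([c["cx"]+f*p[0]/-p[2], c["cy"]-f*p[1]/-p[2]])
def Rz(a): return np.array([[np.cos(a),-np.sin(a),0],[np.sin(a),np.cos(a),0],[0,0,1]])
def stand(s,p): return Rz(s[2])@np.array(p,float)+np.array([s[0],s[1],0])
def gp(t,out,front,z):  # in stand frame
    return np.array([.05-np.sin(t)*out-np.cos(t)*front, -.1+np.cos(t)*out-np.sin(t)*front, z])
E
cat > fit.py <<'E'
from h import *
C={n:bot.calibration(n) for n in("scene","side")}
sc=lambda u,v:(175+u/3,120+v/2.857); si=lambda u,v:(235+u/4,145+v/4)
obs=[("FLs","scene",sc(599,581),lambda t:(-.18,.135,.012)),
("FRs","scene",sc(716,258),lambda t:(-.18,-.135,.012)),
("FLi","side",si(720,445),lambda t:(-.18,.135,.012)),
("BLi","side",si(57,480),lambda t:(.18,.135,0)),
("BLs","scene",sc(64,410),lambda t:(.18,.135,0)),
("gFs","scene",sc(611,212),lambda t:gp(t,.18,.01,.13)),
("gFi","side",si(560,103),lambda t:gp(t,.18,.01,.13)),
("gBs","scene",sc(573,226),lambda t:gp(t,.18,-.01,.13)),
("gBi","side",si(556,118),lambda t:gp(t,.18,-.01,.13))]
def res(s): return np.concatenate([proj(C[n],stand(s,f(s[3])))-o for _,n,o,f in obs])
r=least_squares(res,[.45,0,0,1.2],loss="soft_l1")
print(r.x)
for o,e in zip(obs,r.fun.reshape(-1,2)): print(o[0],e.round(1))
for t in (r.x[3],1.2,0.): print("knob",t,stand(r.x,gp(t,.125,.048,.105)),"bar end",stand(r.x,gp(t,.222,.018,.105)))
for n in C: print(n,"knob px",proj(C[n],stand(r.x,gp(r.x[3],.125,.048,.105))), "hinge",proj(C[n],stand(r.x,(.05,-.1,.13))))
E
python3 fit.py
```

```text
[0.52750187 0.32236043 0.41741059 1.19039227]
FLs [0.3 0.1]
FRs [-0.1 -2.1]
FLi [ 0.1 -2.2]
BLi [-0.7  1.6]
BLs [-3.5 -1.5]
gFs [-0.5  0.6]
gFi [ 0.5 -0.4]
gBs [5.  2.1]
gBi [ 0.1 -0.6]
knob 1.1903922702840886 [0.49060992 0.19862409 0.105     ] bar end [0.39256639 0.22501474 0.105     ]
knob 1.2 [0.49112088 0.19744346 0.105     ] bar end [0.39282833 0.22289092 0.105     ]
knob 0.0 [0.51919528 0.34602476 0.105     ] bar end [0.50729625 0.44685835 0.105     ]
scene knob px [366.54528879 177.1089099 ] hinge [300.98110556 149.11102013]
side knob px [355.32977779 169.95556446] hinge [301.72373846 161.82923923]
```

arm_command([
  {"slide": [0.84,-0.84,0],"rotation": [0,0,-0.7]},
  {"slide": [0,0,0],"rotation": [0,0,0.7]},
  {"slide": [0.84,-0.84,0],"rotation": [0,0,0]},
  {"slide": [0.84,-0.84,0],"rotation": [0,0,0]},
  {"slide": [0.84,-0.84,0],"rotation": [0,0,0]},
  {"slide": [0.84,-0.84,0],"rotation": [0,0,0]},
  {"slide": [0.84,-0.84,0],"rotation": [0,0,0]},
  {"slide": [0.84,-0.84,0],"rotation": [0,0,0]},
])

```text
t: 0.77
tcp_pos: [0.336, -0.2757, 0.2086]
orientation: [-0.0, 0.973, 0.229, -0.0]
force: [1.6, 0.3, 0.3]
width: 0.0857
gripper_force: 0.0
```

arm_command([
  {"slide": [0.84,-0.84,0],"rotation": [0,0,0]},
  {"slide": [0.84,-0.84,0],"rotation": [0,0,0]},
  {"slide": [0.84,-0.84,0],"rotation": [0,0,0]},
  {"slide": [0.84,-0.84,0],"rotation": [0,0,0]},
  {"slide": [0.84,-0.84,0],"rotation": [0,0,0]},
  {"slide": [0.84,-0.84,0],"rotation": [0,0,0]},
  {"slide": [0.84,-0.84,0],"rotation": [0,0,0]},
])

```text
t: 1.35
tcp_pos: [0.4148, -0.0391, 0.2088]
orientation: [0.0, 0.973, 0.23, -0.0]
force: [-0.2, -0.3, 0.7]
width: 0.0855
gripper_force: 0.0
```

arm_command([
  {"slide": [0.84,-0.84,0],"rotation": [0,0,0]},
  {"slide": [0.84,-0.84,0],"rotation": [0,0,0]},
  {"slide": [0.84,-0.84,0],"rotation": [0,0,0]},
  {"slide": [0.84,-0.84,0],"rotation": [0,0,0]},
  {"slide": [0.84,-0.84,0],"rotation": [0,0,0]},
  {"slide": [0.84,-0.84,0],"rotation": [0,0,0]},
])

```text
t: 1.85
tcp_pos: [0.4824, 0.1638, 0.2085]
orientation: [0.0, 0.973, 0.23, -0.0]
force: [0.6, -0.1, 0.5]
width: 0.0855
gripper_force: 0.0
```

arm_command([
  {"slide": [0,0,0],"rotation": [0,0,-1]},
  {"slide": [0,0,0],"rotation": [0,0,-1]},
  {"slide": [0,0,0],"rotation": [0,0,-1]},
  {"slide": [0,0,0],"rotation": [0,0,-1]},
  {"slide": [0,0,0],"rotation": [0,0,-1]},
  {"slide": [0,0,0],"rotation": [0,0,-1]},
  {"slide": [0,0,0],"rotation": [0,0,-1]},
])

```text
t: 2.43
tcp_pos: [0.4821, 0.1619, 0.2084]
orientation: [-0.0, 0.858, 0.514, -0.001]
force: [-0.2, -0.8, 0.4]
width: 0.0854
gripper_force: 0.0
```

arm_command([
  {"slide": [0,0,0],"rotation": [0,0,-1]},
  {"slide": [0,0,0],"rotation": [0,0,-1]},
  {"slide": [0,0,0],"rotation": [0,0,-1]},
  {"slide": [0,0,0],"rotation": [0,0,-1]},
  {"slide": [0,0,0],"rotation": [0,0,-1]},
  {"slide": [0,0,0],"rotation": [0,0,-1]},
  {"slide": [0,0,0],"rotation": [0,0,-0.2]},
  {"slide": [0,0,0],"rotation": [0,0,0]},
])

```text
t: 3.1
tcp_pos: [0.4822, 0.1619, 0.2085]
orientation: [-0.0, 0.692, 0.722, -0.0]
force: [-0.3, -0.7, -0.1]
width: 0.0855
gripper_force: 0.0
```

```bash
cat > w.py <<'E'
from h import *
import cv2,sys
c=bot.calibration("wrist"); o=bot.get_obs(); im=bot.camera("wrist")
cv2.imwrite(f"pics/{sys.argv[1]}.png",im)
s=[.5275,.3224,.4174]; 
print(o["t"],o["tcp_pos"],o["orientation"],o["width"],o["force"])
print("knob px pred",proj(c,stand(s,gp(1.19,.125,.048,.105))), "TCP px",proj(c,o["tcp_pos"]))
np.save("wc.npy",[c],allow_pickle=True)
E
python3 w.py w1
```

```text
3.1 [0.48223463 0.16188571 0.20854619] [-2.00686687e-04  6.91501230e-01  7.22375172e-01 -3.44785752e-04] 0.08553004607581766 [-0.27244086 -0.74207837 -0.11546912]
knob px pred [332.29943716 155.71271941] TCP px [321.5231291  238.05631658]
```

View pics/w1.png

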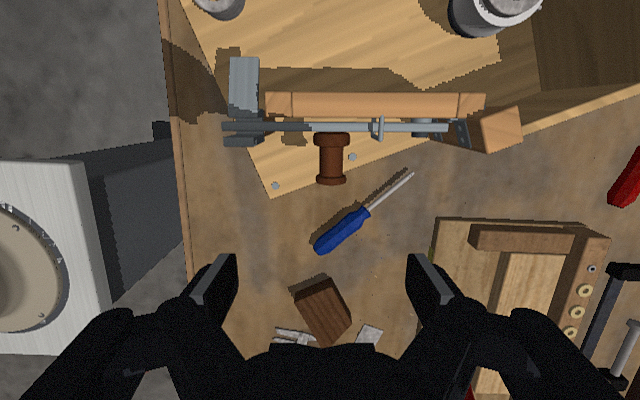

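Wrist view: knob waist centred near (331.5,159), 3 px from prediction; bar horizontal in the picture, so the hand is aligned; fingers open below.

Run:
```python
from h import *
c=np.load("wc.npy",allow_pickle=True)[0]
f=200/np.tan(np.radians(c["vertical_fov"]/2)); W=c["world_from_camera"]
def bp(u,v,z):
    d=W[:3,:3]@np.array([(u-c["cx"])/f,-(v-c["cy"])/f,-1]); return W[:3,3]+d*(z-W[2,3])/d[2]
k=bp(331.5,159,.105)   # axis height: silhouette centre
print(k,"bar line L/R",bp(255,127,.114),bp(440,127,.114))
print(bp(331.5,139,.118)-bp(331.5,181,.118))
from scipy.spatial.transform import Rotation as R
o=bot.get_obs(); q=o["orientation"]
M=R.from_quat([*q[1:],q[0]]).as_matrix()
print(M.T@(k+[0,0,-.0187]-o["tcp_pos"])/.03)
```

```text
[0.49001212 0.19562721 0.105     ] bar line L/R [0.42143393 0.22191869 0.114     ] [0.58262194 0.22911055 0.114     ]
[-0.00205447  0.03732676  0.        ]
[1.11325271 0.30727762 4.07654119]
```

arm_command([
  {"slide": [0.56,0.15,0],"rotation": [0,0,0]},
  {"slide": [0.56,0.15,0],"rotation": [0,0,0]},
  {"slide": [0,0,0.8],"rotation": [0,0,0]},
  {"slide": [0,0,0.8],"rotation": [0,0,0]},
  {"slide": [0,0,0.6],"rotation": [0,0,0]},
  {"slide": [0,0,0.4],"rotation": [0,0,0]},
  {"slide": [0,0,0],"rotation": [0,0,0]},
])

```text
t: 3.73
tcp_pos: [0.4877, 0.1953, 0.128]
orientation: [-0.002, 0.692, 0.722, -0.003]
force: [-0.3, 0.9, -0.0]
width: 0.0856
gripper_force: 0.0
```

arm_command([
  {"slide": [0,0,0.5],"rotation": [0,0,0]},
  {"slide": [0,0,0.5],"rotation": [0,0,0]},
  {"slide": [0,0,0.3],"rotation": [0,0,0]},
  {"slide": [0,0,0.17],"rotation": [0,0,0]},
  {"slide": [0,0,0],"rotation": [0,0,0]},
  {"slide": [0,0,0],"rotation": [0,0,0]},
])

```text
t: 4.23
tcp_pos: [0.4904, 0.196, 0.0873]
orientation: [0.0, 0.691, 0.723, 0.0]
force: [0.8, 0.2, -0.5]
width: 0.0854
gripper_force: 0.0
```

```bash
python3 w.py w2
```

```text
4.2333 [0.49043682 0.1959779  0.08725372] [2.20125677e-04 6.91160055e-01 7.22701638e-01 2.68865159e-04] 0.08539423410251383 [ 0.79940504  0.23963093 -0.51119349]
knob px pred [322.10998724 246.76039772] TCP px [321.57891618 238.07981908]
```

View pics/w2.png

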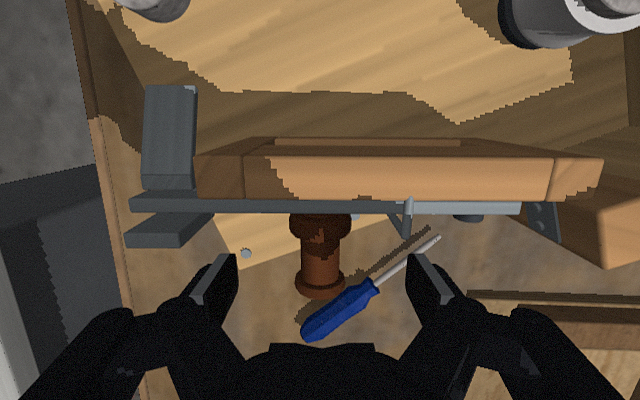

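The waist lies at about (320,257), centred between the open pads as predicted. I close lightly.

arm_command([
  {"slide": [0,0,0],"rotation": [0,0,0]},
  {"slide": [0,0,0],"rotation": [0,0,0]},
  {"slide": [0,0,0],"rotation": [0,0,0]},
  {"slide": [0,0,0],"rotation": [0,0,0]},
  {"slide": [0,0,0],"rotation": [0,0,0]},
  {"slide": [0,0,0],"rotation": [0,0,0]},
  {"slide": [0,0,0],"rotation": [0,0,0]},
  {"slide": [0,0,0],"rotation": [0,0,0]},
], fingers=-1, newtons=20)

```text
t: 4.95
tcp_pos: [0.4895, 0.1957, 0.0869]
orientation: [-0.0, 0.691, 0.723, -0.0]
force: [-1.6, -1.0, 3.7]
width: 0.0183
gripper_force: 18.6
```

arm_command([
  {"slide": [0,0,-0.15],"rotation": [0,0,0]},
  {"slide": [0,0,-0.15],"rotation": [0,0,0]},
  {"slide": [0,0,0],"rotation": [0,0,0]},
  {"slide": [0,0,0],"rotation": [0,0,0]},
])

```text
t: 5.28
tcp_pos: [0.4908, 0.1961, 0.0963]
orientation: [0.0, 0.691, 0.723, 0.001]
force: [-0.0, 0.8, -0.4]
width: 0.0001
gripper_force: 0.0
```

```bash
python3 w.py w3
```

```text
5.2833 [0.49075044 0.19609932 0.09633584] [4.71902422e-04 6.91066457e-01 7.22790697e-01 7.33581380e-04] 7.489770569495202e-05 [-0.03932496  0.83530505 -0.41056997]
knob px pred [321.49548784 240.11288021] TCP px [321.53604361 238.0905977 ]
```

View pics/w3.png

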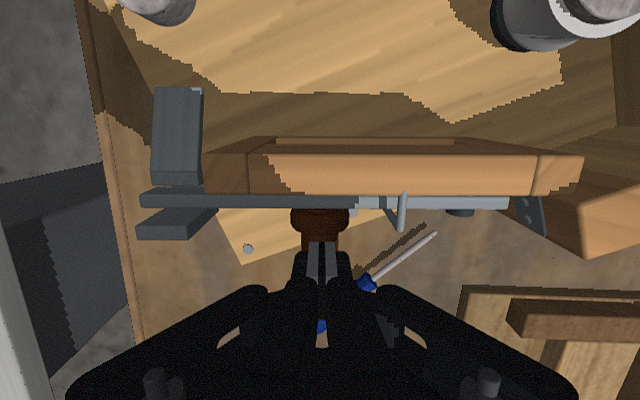

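Fingers closed above the waist (tips near (322,245)) and slipped off: the grasp height is off. Triangulating the knob from the two wrist pictures.

Run:
```python
from h import *
from scipy.spatial.transform import Rotation as R
import cv2
c1=bot.calibration("wrist"); o=bot.get_obs()
def T(p,q): M=np.eye(4); M[:3,:3]=R.from_quat([*q[1:],q[0]]).as_matrix(); M[:3,3]=p; return M
X=np.linalg.inv(T(o["tcp_pos"],o["orientation"]))@c1["world_from_camera"]
print(X.round(4), c1["vertical_fov"],c1["cx"],c1["cy"])
P=[([.48223463,.16188571,.20854619],[-2.0e-4,.69150123,.722375,-3.4e-4]),([.49043682,.1959779,.08725372],[2.2e-4,.69116,.7227,2.7e-4])]
C=[dict(c1,world_from_camera=T(*p)@X) for p in P]
pts={"knob root bead (135|222)":((331.5,137.5),(319.5,222)),"waist":((331.5,159.5),(320,255)),"front bead":((331,181),(319,287)),"barL end":((222,127),(130,205)),"gate top corner L front":((266,117),(195,200)),"stand screw":((276,185),(246,253))}
for k,(a,b) in pts.items():
    r=least_squares(lambda p:np.r_[proj(C[0],p)-a,proj(C[1],p)-b],[.49,.2,.1]); print(k,r.x.round(4),r.fun.round(1))
g=np.array(T(o["tcp_pos"],o["orientation"])@[0,0,-.0187,1])[:3]
for p in ([.49,.1956,.105],[.49,.1956,.085]): print(p,[proj(c,np.array(p)).round(0) for c in C])
# scale
im=bot.camera("side"); cv2.imwrite("pics/s2.png",cv2.resize(im[120:220,280:430],None,fx=5,fy=5,interpolation=cv2.INTER_CUBIC))
```

```text
[[ 9.000e-04  9.550e-01  2.966e-01  7.480e-02]
 [ 1.000e+00 -8.000e-04 -2.000e-04 -2.000e-04]
 [ 0.000e+00  2.966e-01 -9.550e-01 -1.651e-01]
 [ 0.000e+00  0.000e+00  0.000e+00  1.000e+00]] 69.48669720841197 321.3635218997609 202.04216795332772
knob root bead (135|222) [0.4885 0.2157 0.1106] [-0.2 -0.   0.1  0. ]
waist [0.4896 0.1959 0.1095] [-0.2 -0.   0.1  0. ]
front bead [0.49   0.1758 0.1098] [-0.4 -0.   0.3  0. ]
barL end [0.3916 0.2211 0.1123] [-0.6 -0.6  0.3  0.4]
gate top corner L front [0.4338 0.2317 0.1321] [-0.9 -0.7  0.5  0.4]
stand screw [0.4244 0.146  0.0163] [-0.3 -0.1  0.2  0.1]
[0.49, 0.1956, 0.105] [array([332., 159.]), array([321., 252.])]
[0.49, 0.1956, 0.085] [array([331., 156.]), array([321., 237.])]
```

View pics/s2.png

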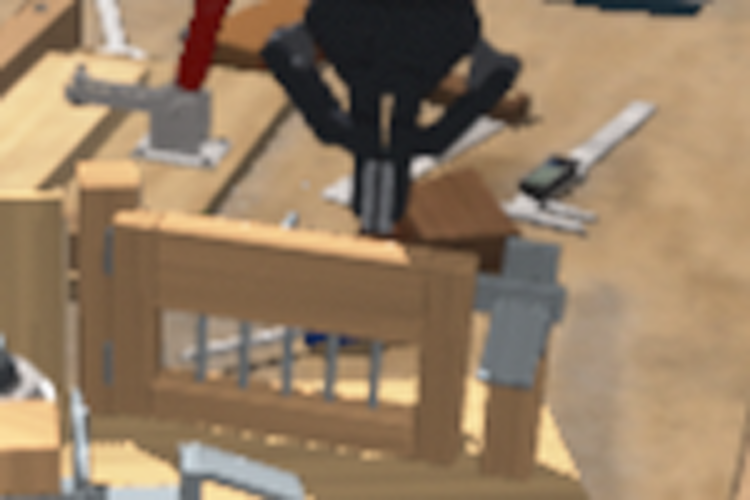

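Run:
```python
from h import *
c=bot.calibration("side"); o=bot.get_obs(); t=o["tcp_pos"]
cr=lambda p:((proj(c,np.array(p))-[280,120])*5).round(0)
print(o["t"],o["force"],o["moment"],o["width"])
for dz in (0,.01,.02,.03): print(dz,cr(t+[0,0,dz]))
print("knob axis",cr([.49,.1956,.105]),"top",cr([.49,.1956,.116]),"gate top edge near",cr([.49,.236,.13]))
```

```text
5.3833 [-0.20604349 -0.26806676 -0.1795759 ] [-0.01145618 -0.01672941  0.03406536] 4.35533842551015e-05
0 [377. 264.]
0.01 [379. 246.]
0.02 [380. 228.]
0.03 [381. 209.]
knob axis [379. 247.] top [381. 228.] gate top edge near [363. 235.]
```

The side picture shows the shut tips at about crop (380,230), which is the knob's top, rather than 20 mm lower where the TCP reading puts them. I'll probe down 2 mm with shut fingers to check.

arm_command([
  {"slide": [0,0,0.03],"rotation": [0,0,0]},
  {"slide": [0,0,0.03],"rotation": [0,0,0]},
  {"slide": [0,0,0],"rotation": [0,0,0]},
])

```text
t: 5.63
tcp_pos: [0.4898, 0.1958, 0.0937]
orientation: [-0.0, 0.691, 0.723, -0.0]
force: [-0.7, 0.2, -0.0]
width: 0.0001
gripper_force: 0.0
```

arm_command([
  {"slide": [0,0,0.05],"rotation": [0,0,0]},
  {"slide": [0,0,0],"rotation": [0,0,0]},
  {"slide": [0,0,0],"rotation": [0,0,0]},
])

```text
t: 5.88
tcp_pos: [0.49, 0.1959, 0.0934]
orientation: [0.0, 0.691, 0.723, 0.0]
force: [-2.2, -0.4, 7.0]
width: -0.0002
gripper_force: 3.4
```

arm_command([
  {"slide": [0,0,0.05],"rotation": [0,0,0]},
  {"slide": [0,0,0],"rotation": [0,0,0]},
  {"slide": [0,0,0],"rotation": [0,0,0]},
])

```text
t: 6.13
tcp_pos: [0.49, 0.1959, 0.0932]
orientation: [0.0, 0.691, 0.723, 0.0]
force: [-3.8, -1.0, 14.7]
width: -0.0002
gripper_force: 7.3
```

arm_command([
  {"slide": [0,0,0.05],"rotation": [0,0,0]},
  {"slide": [0,0,0],"rotation": [0,0,0]},
  {"slide": [0,0,0],"rotation": [0,0,0]},
])

```text
t: 6.38
tcp_pos: [0.4901, 0.1959, 0.0931]
orientation: [0.001, 0.691, 0.723, 0.001]
force: [-6.5, -1.7, 23.3]
width: -0.0
gripper_force: 11.3
```

Contact at TCP reading 0.0934, where the knob's top (0.116) is: the tips really stand about 22 mm higher than the reading. I lift, open and go about 17 mm lower than before.

arm_command([
  {"slide": [0,0,-0.5],"rotation": [0,0,0]},
  {"slide": [0,0,-0.5],"rotation": [0,0,0]},
  {"slide": [0,0,0],"rotation": [0,0,0]},
], fingers=1)

```text
t: 6.63
tcp_pos: [0.4921, 0.1964, 0.1221]
orientation: [0.002, 0.691, 0.723, 0.002]
force: [0.6, 0.0, 0.5]
width: 0.0358
gripper_force: 0.0
```

arm_command([
  {"slide": [0,0,0],"rotation": [0,0,0]},
  {"slide": [0,0,0],"rotation": [0,0,0]},
  {"slide": [0,0,0],"rotation": [0,0,0]},
  {"slide": [0,0,0],"rotation": [0,0,0]},
  {"slide": [0,0,0],"rotation": [0,0,0]},
  {"slide": [0,0,0],"rotation": [0,0,0]},
])

```text
t: 7.13
tcp_pos: [0.4897, 0.1958, 0.1189]
orientation: [-0.0, 0.691, 0.723, -0.0]
force: [-0.1, -0.6, -0.3]
width: 0.0857
gripper_force: 0.0
```

arm_command([
  {"slide": [0,0,0.5],"rotation": [0,0,0]},
  {"slide": [0,0,0.5],"rotation": [0,0,0]},
  {"slide": [0,0,0.3],"rotation": [0,0,0]},
  {"slide": [0,0,0.2],"rotation": [0,0,0]},
  {"slide": [0,0,0.13],"rotation": [0,0,0]},
  {"slide": [0,0,0],"rotation": [0,0,0]},
  {"slide": [0,0,0],"rotation": [0,0,0]},
])

```text
t: 7.72
tcp_pos: [0.4903, 0.196, 0.0708]
orientation: [0.0, 0.691, 0.723, 0.0]
force: [0.2, 0.0, -0.1]
width: 0.0856
gripper_force: 0.0
```

arm_command([
  {"slide": [0,0,0],"rotation": [0,0,0]},
  {"slide": [0,0,0],"rotation": [0,0,0]},
  {"slide": [0,0,0],"rotation": [0,0,0]},
  {"slide": [0,0,0],"rotation": [0,0,0]},
  {"slide": [0,0,0],"rotation": [0,0,0]},
  {"slide": [0,0,0],"rotation": [0,0,0]},
  {"slide": [0,0,0],"rotation": [0,0,0]},
  {"slide": [0,0,0],"rotation": [0,0,0]},
], fingers=-1, newtons=20)

```text
t: 8.38
tcp_pos: [0.4896, 0.1958, 0.0709]
orientation: [-0.0, 0.691, 0.723, -0.0]
force: [-3.0, -1.2, 4.9]
width: 0.0214
gripper_force: 22.2
```

arm_command([
  {"slide": [0.0,0.01,-0.1],"rotation": [0,0,0]},
  {"slide": [0,0.01,-0.1],"rotation": [0,0,0]},
  {"slide": [0,0.01,-0.1],"rotation": [0,0,0]},
  {"slide": [0,0.02,-0.1],"rotation": [0,0,0]},
  {"slide": [0,0.02,-0.1],"rotation": [0,0,0]},
  {"slide": [0,0,0],"rotation": [0,0,0]},
  {"slide": [0,0,0],"rotation": [0,0,0]},
])

```text
t: 8.97
tcp_pos: [0.4906, 0.1956, 0.0853]
orientation: [-0.001, 0.691, 0.723, -0.001]
force: [-4.5, -1.2, -4.2]
width: 0.0208
gripper_force: 20.7
```

Run:
```python
from h import *
import cv2
o=bot.get_obs(); print(o["t"],o["tcp_pos"],o["force"],o["moment"],o["width"])
im=bot.camera("wrist"); cv2.imwrite("pics/w4.png",im)
```

```text
8.9667 [0.49060202 0.19558439 0.08528195] [-4.46159183 -1.19902678 -4.23780162] [-0.24241046  0.91883057 -0.04857034] 0.020835829339425307
```

View pics/w4.png

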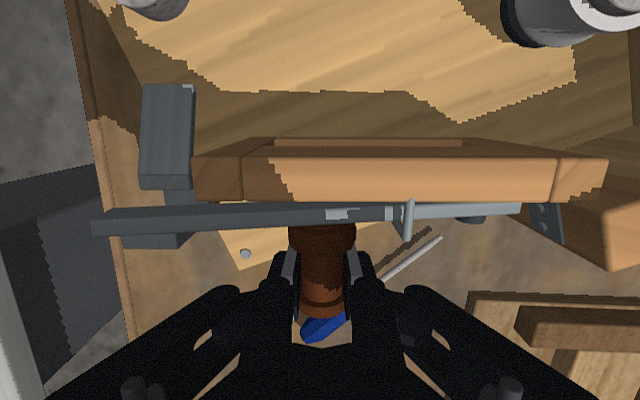

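The bar is lifted: it is visibly tilted above the hold-back lip near (160,220), and the knob rose 14 mm with 4.2 N of weight. Now I swing about the hinge in 2.5° rows.

arm_command([
  {"slide": [0.181,-0.066,0],"rotation": [0,0,0.5]},
  {"slide": [0.181,-0.066,0],"rotation": [0,0,0.5]},
  {"slide": [0.181,-0.066,0],"rotation": [0,0,0.5]},
  {"slide": [0.181,-0.066,0],"rotation": [0,0,0.5]},
  {"slide": [0.181,-0.066,0],"rotation": [0,0,0.5]},
  {"slide": [0.181,-0.066,0],"rotation": [0,0,0.5]},
  {"slide": [0,0,0],"rotation": [0,0,0]},
])

```text
t: 9.6
tcp_pos: [0.4808, 0.2298, 0.0852]
orientation: [-0.001, 0.78, 0.626, -0.001]
force: [-4.6, -1.9, -3.8]
width: 0.0215
gripper_force: 20.8
```

```bash
cat > st.py <<'E'
from h import *
from scipy.spatial.transform import Rotation as R
o=bot.get_obs(); q=o["orientation"]; M=R.from_quat([*q[1:],q[0]]).as_matrix()
H=np.array([.613,.250]); d=o["tcp_pos"][:2]-H
yaw=np.arctan2(*M[:2,1][::-1])+np.pi-np.pi/2-.4174
print("t",o["t"],"z",o["tcp_pos"][2],"hand angle",yaw,"knob angle",np.arctan2(d[1],d[0])%(2*np.pi)-np.pi/2-.4174-np.arctan2(.048,.1236),"r",np.hypot(*d),"tool force",(M.T@o["force"]).round(1),"hinge moment",(M.T@np.cross([*d,0],o["force"])).round(2)[2],"w",o["width"],"tilt",M[:,2].round(3),"mom",(M.T@o["moment"]).round(2))
E
python3 st.py
```

```text
t 9.6 z 0.08522409871222525 hand angle 0.9353710565588538 knob angle 0.9344846792705146 r 0.1336889451428552 tool force [-2.9 -4.1  3.9] hinge moment -0.16 w 0.021470519712789654 tilt [-0.003  0.    -1.   ] mom [ 0.86 -0.31  0.13]
```

arm_command([
  {"slide": [0.181,-0.066,0],"rotation": [0,0,0.5]},
  {"slide": [0.181,-0.066,0],"rotation": [0,0,0.5]},
  {"slide": [0.181,-0.066,0],"rotation": [0,0,0.5]},
  {"slide": [0.181,-0.066,0],"rotation": [0,0,0.5]},
  {"slide": [0.181,-0.066,0],"rotation": [0,0,0.5]},
  {"slide": [0.181,-0.066,0],"rotation": [0,0,0.5]},
  {"slide": [0.181,-0.066,0],"rotation": [0,0,0.5]},
  {"slide": [0.181,-0.066,0],"rotation": [0,0,0.5]},
])

```text
t: 10.27
tcp_pos: [0.4821, 0.2755, 0.0852]
orientation: [-0.001, 0.877, 0.481, -0.001]
force: [-4.4, -0.1, -5.3]
width: 0.021
gripper_force: 20.6
```

arm_command([
  {"slide": [0.181,-0.066,0],"rotation": [0,0,0.5]},
  {"slide": [0.181,-0.066,0],"rotation": [0,0,0.5]},
  {"slide": [0.181,-0.066,0],"rotation": [0,0,0.5]},
  {"slide": [0.181,-0.066,0],"rotation": [0,0,0.5]},
  {"slide": [0.181,-0.066,0],"rotation": [0,0,0.5]},
  {"slide": [0.181,-0.066,0],"rotation": [0,0,0.5]},
  {"slide": [0,0,0],"rotation": [0,0,0]},
])

```text
t: 10.85
tcp_pos: [0.4941, 0.3095, 0.0853]
orientation: [-0.001, 0.932, 0.362, -0.0]
force: [-5.2, 1.1, -5.0]
width: 0.0209
gripper_force: 21.1
```

```bash
python3 st.py
```

```text
t 10.85 z 0.085280278789491 hand angle 0.32433244281373486 knob angle 0.3187032781729886 r 0.13295986487959588 tool force [-3.1 -4.3  5.1] hinge moment -0.18 w 0.02093400509267881 tilt [-0.001  0.002 -1.   ] mom [ 0.87 -0.46  0.25]
```

arm_command([
  {"slide": [0.181,-0.066,0],"rotation": [0,0,0.5]},
  {"slide": [0.181,-0.066,0],"rotation": [0,0,0.5]},
  {"slide": [0.181,-0.066,0],"rotation": [0,0,0.5]},
  {"slide": [0.09,-0.033,0],"rotation": [0,0,0.25]},
  {"slide": [0.09,-0.033,0],"rotation": [0,0,0.25]},
  {"slide": [0,0,0],"rotation": [0,0,0]},
])

```text
t: 11.35
tcp_pos: [0.5061, 0.3287, 0.0854]
orientation: [-0.001, 0.96, 0.28, -0.0]
force: [-4.1, 2.9, -5.9]
width: 0.021
gripper_force: 20.8
```

```bash
python3 st.py
```

```text
t 11.35 z 0.08538370844875315 hand angle 0.15076679145478633 knob angle 0.1484265858531726 r 0.13276382640133974 tool force [-1.9 -4.6  5.9] hinge moment -0.02 w 0.021002022087040738 tilt [-0.001  0.002 -1.   ] mom [ 0.94 -0.45  0.17]
```

arm_command([
  {"slide": [0.072,-0.027,0],"rotation": [0,0,0.2]},
  {"slide": [0.072,-0.027,0],"rotation": [0,0,0.2]},
  {"slide": [0.072,-0.027,0],"rotation": [0,0,0.2]},
  {"slide": [0,0,0],"rotation": [0,0,0]},
  {"slide": [0,0,0],"rotation": [0,0,0]},
])

```text
t: 11.77
tcp_pos: [0.5103, 0.3341, 0.0855]
orientation: [-0.001, 0.967, 0.255, 0.0]
force: [-4.2, 3.0, -5.9]
width: 0.0211
gripper_force: 20.8
```

```bash
python3 st.py
```

```text
t 11.7667 z 0.0854632558784576 hand angle 0.09895244416622861 knob angle 0.09694113570225249 r 0.1326833192896571 tool force [-2.2 -4.7  5.9] hinge moment -0.05 w 0.021072014705352516 tilt [-0.     0.002 -1.   ] mom [ 1.   -0.47  0.21]
```

arm_command([
  {"slide": [0.072,-0.027,0],"rotation": [0,0,0.2]},
  {"slide": [0.072,-0.027,0],"rotation": [0,0,0.2]},
  {"slide": [0,0,0],"rotation": [0,0,0]},
  {"slide": [0,0,0],"rotation": [0,0,0]},
])

```text
t: 12.1
tcp_pos: [0.5134, 0.3376, 0.0855]
orientation: [-0.001, 0.971, 0.238, 0.0]
force: [-3.1, 2.0, -5.6]
width: 0.0211
gripper_force: 20.8
```

```bash
python3 st.py
```

```text
t 12.1 z 0.08548426534541859 hand angle 0.06394841702253928 knob angle 0.061780237843715335 r 0.13265054905386298 tool force [-1.9 -3.2  5.6] hinge moment -0.08 w 0.021127569293075743 tilt [-0.     0.002 -1.   ] mom [ 0.91 -0.43  0.18]
```

arm_command([
  {"slide": [0.072,-0.027,0],"rotation": [0,0,0.2]},
  {"slide": [0.072,-0.027,0],"rotation": [0,0,0.2]},
  {"slide": [0,0,0],"rotation": [0,0,0]},
  {"slide": [0,0,0],"rotation": [0,0,0]},
])

```text
t: 12.43
tcp_pos: [0.5166, 0.341, 0.0855]
orientation: [-0.001, 0.975, 0.221, 0.0]
force: [-4.0, 3.4, -5.7]
width: 0.021
gripper_force: 20.8
```

```bash
python3 st.py
```

```text
t 12.4333 z 0.08550815406900122 hand angle 0.02882429327220115 knob angle 0.026363791587507235 r 0.13260141156942634 tool force [-2.1 -4.8  5.7] hinge moment -0.04 w 0.0210452290290266 tilt [-0.     0.002 -1.   ] mom [ 0.95 -0.46  0.23]
```

arm_command([
  {"slide": [0.072,-0.027,0],"rotation": [0,0,0.2]},
  {"slide": [0.036,-0.013,0],"rotation": [0,0,0.1]},
  {"slide": [0,0,0],"rotation": [0,0,0]},
  {"slide": [0,0,0],"rotation": [0,0,0]},
])

```text
t: 12.77
tcp_pos: [0.5189, 0.3434, 0.0855]
orientation: [-0.001, 0.978, 0.208, 0.0]
force: [-3.6, 2.5, -5.7]
width: 0.0209
gripper_force: 20.7
```

```bash
python3 st.py
```

```text
t 12.7667 z 0.08549254992695016 hand angle 0.00257506642684735 knob angle 0.0011195914148276476 r 0.132564118113121 tool force [-2.2 -3.8  5.7] hinge moment -0.09 w 0.020948921031809523 tilt [-0.     0.002 -1.   ] mom [ 0.97 -0.5   0.18]
```

arm_command([
  {"slide": [0.036,-0.013,0],"rotation": [0,0,0.1]},
  {"slide": [0.036,-0.013,0],"rotation": [0,0,0.1]},
  {"slide": [0,0,0],"rotation": [0,0,0]},
  {"slide": [0,0,0],"rotation": [0,0,0]},
])

```text
t: 13.1
tcp_pos: [0.52, 0.3445, 0.0853]
orientation: [-0.001, 0.98, 0.2, -0.001]
force: [-5.4, 2.9, -4.9]
width: 0.021
gripper_force: 20.6
```

```bash
python3 st.py
```

```text
t 13.1 z 0.08534785964244473 hand angle -0.014252877537902942 knob angle -0.010471180356198984 r 0.1325974942116266 tool force [-3.8 -4.7  4.9] hinge moment -0.24 w 0.021003053469855672 tilt [-0.001  0.001 -1.   ] mom [ 0.81 -0.66  0.08]
```

Contact with the buffer has begun (resistance rising). Small pressing steps now.

arm_command([
  {"slide": [0.036,-0.013,0],"rotation": [0,0,0.04]},
  {"slide": [0.036,-0.013,0],"rotation": [0,0,0.04]},
  {"slide": [0,0,0],"rotation": [0,0,0]},
  {"slide": [0,0,0],"rotation": [0,0,0]},
])

```text
t: 13.43
tcp_pos: [0.5209, 0.3454, 0.0851]
orientation: [-0.0, 0.98, 0.197, -0.002]
force: [-6.7, 0.5, -4.8]
width: 0.021
gripper_force: 20.7
```

```bash
python3 st.py
```

```text
t 13.4333 z 0.08512737229975224 hand angle -0.021259708518693188 knob angle -0.020004711757062532 r 0.13264749710774323 tool force [-5.9 -3.1  4.8] hinge moment -0.58 w 0.02096045862708673 tilt [-0.003 -0.001 -1.   ] mom [ 0.73 -0.88  0.15]
```

arm_command([
  {"slide": [0.036,-0.013,0],"rotation": [0,0,0.06]},
  {"slide": [0.036,-0.013,0],"rotation": [0,0,0.06]},
  {"slide": [0,0,0],"rotation": [0,0,0]},
  {"slide": [0,0,0],"rotation": [0,0,0]},
])

```text
t: 13.77
tcp_pos: [0.5219, 0.3464, 0.085]
orientation: [0.0, 0.981, 0.192, -0.002]
force: [-7.4, -0.3, -3.4]
width: 0.0211
gripper_force: 20.8
```

```bash
python3 st.py
```

```text
t 13.7667 z 0.0849783849327346 hand angle -0.031730703496295476 knob angle -0.03073131997062739 r 0.13263926716692206 tool force [-6.9 -2.5  3.4] hinge moment -0.74 w 0.021105629464319722 tilt [-0.004 -0.002 -1.   ] mom [ 0.55 -1.08  0.14]
```

arm_command([
  {"slide": [0.036,-0.013,0],"rotation": [0,0,0.07]},
  {"slide": [0.036,-0.013,0],"rotation": [0,0,0.07]},
  {"slide": [0,0,0],"rotation": [0,0,0]},
  {"slide": [0,0,0],"rotation": [0,0,0]},
])

```text
t: 14.1
tcp_pos: [0.523, 0.3475, 0.0848]
orientation: [0.001, 0.983, 0.186, -0.003]
force: [-8.1, -0.3, -3.1]
width: 0.0211
gripper_force: 20.8
```

```bash
python3 st.py
```

```text
t 14.1 z 0.08478567014912641 hand angle -0.04384423391324499 knob angle -0.04218411979412928 r 0.1326703305666872 tool force [-7.6 -2.7  3.2] hinge moment -0.81 w 0.02110454916788137 tilt [-0.006 -0.003 -1.   ] mom [ 0.46 -1.24  0.14]
```

arm_command([
  {"slide": [0.036,-0.013,0],"rotation": [0,0,0.07]},
  {"slide": [0.036,-0.013,0],"rotation": [0,0,0.07]},
  {"slide": [0,0,0],"rotation": [0,0,0]},
  {"slide": [0,0,0],"rotation": [0,0,0]},
])

```text
t: 14.43
tcp_pos: [0.5241, 0.3485, 0.0846]
orientation: [0.001, 0.984, 0.18, -0.004]
force: [-9.1, -1.9, -3.6]
width: 0.0209
gripper_force: 20.8
```

```bash
python3 st.py
```

```text
t 14.4333 z 0.08459950096518312 hand angle -0.0558697414268472 knob angle -0.05371179891598188 r 0.13266642709238796 tool force [-9.2 -1.5  3.6] hinge moment -1.06 w 0.02085460975661726 tilt [-0.007 -0.004 -1.   ] mom [ 0.36 -1.46  0.12]
```

About 1 N m above free running. Now I lower the bar, checking that it drops.

arm_command([
  {"slide": [0,-0.02,0.1],"rotation": [0,0,0]},
  {"slide": [0,-0.02,0.1],"rotation": [0,0,0]},
  {"slide": [0,-0.01,0.1],"rotation": [0,0,0]},
  {"slide": [0,0,0],"rotation": [0,0,0]},
  {"slide": [0,0,0],"rotation": [0,0,0]},
])

```text
t: 14.85
tcp_pos: [0.5246, 0.3497, 0.0765]
orientation: [0.001, 0.984, 0.18, -0.003]
force: [-7.9, -3.2, -0.9]
width: 0.0211
gripper_force: 21.7
```

```bash
python3 st.py
```

```text
t 14.85 z 0.07647263500160822 hand angle -0.055188419842040926 knob angle -0.06259968691985862 r 0.13325583776520578 tool force [-8.5  0.2  1. ] hinge moment -1.08 w 0.02105462873505838 tilt [-0.004 -0.004 -1.   ] mom [ 0.03 -1.37  0.1 ]
```

arm_command([
  {"slide": [0,-0.01,0.1],"rotation": [0,0,0]},
  {"slide": [0,-0.01,0.1],"rotation": [0,0,0]},
  {"slide": [0,0,0],"rotation": [0,0,0]},
  {"slide": [0,0,0],"rotation": [0,0,0]},
])

```text
t: 15.18
tcp_pos: [0.525, 0.3502, 0.0712]
orientation: [0.002, 0.984, 0.18, -0.002]
force: [-8.0, -3.1, 1.3]
width: 0.0211
gripper_force: 22.3
```

```bash
python3 st.py
```

```text
t 15.1833 z 0.07123492333563883 hand angle -0.05529689455630016 knob angle -0.06716372651577918 r 0.13331068580733738 tool force [-8.6  0.1 -1.2] hinge moment -1.08 w 0.021094527171492294 tilt [-0.003 -0.004 -1.   ] mom [-0.14 -1.43  0.05]
```

arm_command([
  {"slide": [0,0,0.05],"rotation": [0,0,0]},
  {"slide": [0,0,0.03],"rotation": [0,0,0]},
  {"slide": [0,0,0],"rotation": [0,0,0]},
  {"slide": [0,0,0],"rotation": [0,0,0]},
])

```text
t: 15.52
tcp_pos: [0.5256, 0.3506, 0.0711]
orientation: [0.001, 0.984, 0.18, -0.001]
force: [-10.0, -4.4, 11.1]
width: 0.0213
gripper_force: 23.5
```

```bash
python3 st.py
```

```text
t 15.5167 z 0.07106525812879547 hand angle -0.05570951901534582 knob angle -0.07241639315717507 r 0.1333071658417093 tool force [-10.9   0.6 -11.1] hinge moment -1.39 w 0.02127830094786912 tilt [-0.001 -0.002 -1.   ] mom [-0.18 -1.7   0.18]
```

The bar met its own rest at the level height (0.0711), so it is right down. I ease the press back onto the lip.

arm_command([
  {"slide": [-0.04,0,-0.04],"rotation": [0,0,0]},
  {"slide": [-0.04,0,0],"rotation": [0,0,0]},
  {"slide": [-0.04,0,0],"rotation": [0,0,0]},
  {"slide": [-0.04,0,0],"rotation": [0,0,0]},
  {"slide": [0,0,0],"rotation": [0,0,0]},
  {"slide": [0,0,0],"rotation": [0,0,0]},
])

```text
t: 16.02
tcp_pos: [0.5241, 0.3494, 0.0712]
orientation: [0.001, 0.984, 0.18, 0.002]
force: [-3.3, -4.6, 7.2]
width: 0.0213
gripper_force: 22.2
```

```bash
python3 st.py
```

```text
t 16.0167 z 0.07118338055122647 hand angle -0.05502137756713421 knob angle -0.05783351391485625 r 0.133333981359331 tool force [-4.7  3.2 -7.2] hinge moment -0.73 w 0.021321011985868214 tilt [ 0.004 -0.002 -1.   ] mom [-0.73 -0.71 -0.19]
```

arm_command([
  {"slide": [-0.04,0,0],"rotation": [0,0,0]},
  {"slide": [-0.04,0,0],"rotation": [0,0,0]},
  {"slide": [-0.04,0,-0.02],"rotation": [0,0,0]},
  {"slide": [0,0,0],"rotation": [0,0,0]},
  {"slide": [0,0,0],"rotation": [0,0,0]},
])

```text
t: 16.43
tcp_pos: [0.5228, 0.3481, 0.0713]
orientation: [0.001, 0.984, 0.18, 0.004]
force: [2.4, -5.8, 3.2]
width: 0.0212
gripper_force: 22.2
```

```bash
python3 st.py
```

```text
t 16.4333 z 0.07127186476150638 hand angle -0.05464132746687267 knob angle -0.04469641923662393 r 0.1332651549476837 tool force [ 0.3  6.3 -3.2] hinge moment -0.28 w 0.02120954280172695 tilt [ 0.008 -0.001 -1.   ] mom [-1.09  0.07 -0.32]
```

arm_command([
  {"slide": [0,0,0],"rotation": [0,0,0]},
  {"slide": [0,0,0],"rotation": [0,0,0]},
  {"slide": [0,0,0],"rotation": [0,0,0]},
  {"slide": [0,0,0],"rotation": [0,0,0]},
  {"slide": [0,0,0],"rotation": [0,0,0]},
  {"slide": [0,0,0],"rotation": [0,0,0]},
], fingers=0.3)

```text
t: 16.93
tcp_pos: [0.5189, 0.3496, 0.0699]
orientation: [-0.0, 0.984, 0.18, 0.0]
force: [0.7, 0.8, -1.0]
width: 0.0554
gripper_force: 0.0
```

arm_command([
  {"slide": [0,0,-0.2],"rotation": [0,0,0]},
  {"slide": [0,0,-0.4],"rotation": [0,0,0]},
  {"slide": [0,0,-0.8],"rotation": [0,0,0]},
  {"slide": [0,0,-0.9],"rotation": [0,0,0]},
  {"slide": [0,0,-0.9],"rotation": [0,0,0]},
  {"slide": [0,0,-0.9],"rotation": [0,0,0]},
  {"slide": [0,0,0],"rotation": [0,0,0]},
])

```text
t: 17.52
tcp_pos: [0.5221, 0.3511, 0.1999]
orientation: [-0.002, 0.984, 0.18, 0.006]
force: [1.0, 0.6, 1.7]
width: 0.0557
gripper_force: 0.0
```

```bash
python3 st.py
python3 - <<'E'
from h import *
import cv2
c=bot.calibration("wrist"); im=bot.camera("wrist"); cv2.imwrite("pics/w5.png",im)
s=[.5275,.3224,.4174]
for t in(-.045,0): print(t,"bar end",proj(c,stand(s,gp(t,.222,.018,.114))),"lifted",proj(c,stand(s,gp(t,.222,.018,.128))),"knob",proj(c,stand(s,gp(t,.125,.048,.105))))
E
```

```text
t 17.5167 z 0.199875559044626 hand angle -0.05633313846108923 knob angle -0.05551258020767924 r 0.13594495867750248 tool force [ 1.2 -0.2 -1.7] hinge moment 0.16 w 0.05570772426003505 tilt [ 0.011  0.006 -1.   ] mom [-0.01  0.06 -0.03]
-0.045 bar end [211.42955436 167.53424172] lifted [205.27198259 170.39217036] knob [321.95181703 196.57893956]
0 bar end [213.92379178 178.63891127] lifted [207.9755948  182.07615136] knob [324.43210927 202.24812402]
```

View pics/w5.png

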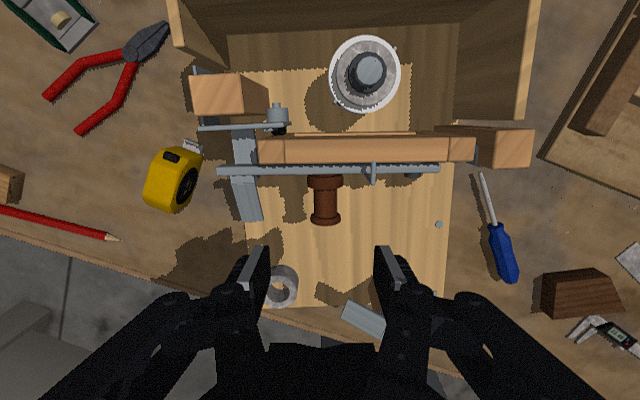

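The picture shows the gate shut, and the bar level with its end at (217,171) behind the ramp and lip (ramp at rows 176–220). The collar, tape and screwdriver look undisturbed. Handing in.

```bash
python3 -c "
from plant import bot
print(bot.finish_job())"
```

```text
the job is handed in; nothing more can be done
None
```

I handed the job in at about 17.6 s: the gate is shut with the bar down in the latch-post catch and the gripper clear, and the last picture shows the collar, tape measure and screwdriver undisturbed; no verdict was returned.

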